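# Seat a keyed gearbox shaft

## Robot

A 6-joint arm with a two-finger parallel gripper is mounted at the origin on the work surface. World frame = base frame: x ahead of the robot, y to its left, z up, the work surface at z = 0. Lengths are in mm, angles in degrees, forces in N, time in s.
With the tool pointing down it reaches from about 250 to 725 mm from the base axis. Payload 4 kg.
Tool frame: the origin (TCP) lies at the very end of the fingers, on their centre line; the grasp point (between the pads) lies 19 mm behind it; z points along the fingers, y is the line along which they close (so a half turn about z gives the same grasp; the last joint's range is limited). The gripper opens to 85 mm and grips with 20 to 120 N. Pads are 22 mm wide; open, the fingers measure 114 mm over their backs; the gripper's body (76 mm by 85 mm) begins 54 mm behind the grasp point. The pads swing forward as they close: fully open they stand 13 mm farther back than shut.
Start: joints at [67.838, 13.785, 0.286, 76.501, 0, 90], TCP at [188.611, 463.061, 231.306] pointing down, gripper open.
Joint ranges: [-155.79, 155.79], [-60.16, 107.12], [-62.33, 73.08], [-114, 123.19], [-81.49, 82.49], [-180, 180]. Speed limits (degrees/s): [159.86, 159.86, 180, 180, 180, 180].

## Interface

Orientations are given as [roll, pitch, yaw] about the fixed x, y, z axes, in that order (R = Rz(yaw) Ry(pitch) Rx(roll)).
In Python, from plant import env, optics gives the robot as it stands.
- The arm moves only by the tool drive_tool, never from a script. Its argument "targets" is one flat list of numbers, 5 for each row, row after row: the shift along the tool's x, y, z normalised to -1 to 1, where 1 is 0.4 m, then the turn about the tool's z normalised to -1 to 1, where 1 is 1.5 rad, then the opening, from -1 (shut) to 1 (fully open), so that 0 is half open. In form: [x, y, z, twist, hand, x, y, z, twist, hand, ...]. A call has 1 to 8 rows; each row is the pose to reach, as a shift and turn from the pose commanded when the call began, along the tool's axes at that moment; what a row does not reach only later rows make up. A row lasts 1/12 s, in which the tool goes at most 41.7 mm and 7.16 degrees, less where a joint would pass 70% of its speed; a pose out of reach is approached as far as the arm can. A call with a number of a shift or a turn outside -1 to 1 is refused whole. A call with a gripper value outside its range is refused whole. The fingers move at their own pace and stop on an object; "grip_force" is the grip in N (left out, the last holds). Time passes only in rows, so rows that repeat a pose let the fingers close. It gives the time, the measured TCP pose, the force, the opening and the grip force at its end, in the units of the state.
- env.sense(): the state, without advancing time (a new reading comes with each control period).
- optics.grab_frame(name): name is "side" or "top" or "wrist"; returns (picture, depth): 384x512x3 uint8, red, green, blue; 384x512 float32, mm along the optical axis (not along the pixel's ray), 0 where there is no reading.
- optics.camera_info(name): a dict with "fovy" (degrees; the focal length in pixels is half the picture's height over the tangent of half this angle, whatever the lens; pixels are square), "cx", "cy" (the principal point, pixels), "R" (3x3) and "t" (3): a world point X has camera coordinates R X + t; the wrist camera has in their place "hand_eye" (4x4, takes a point from camera to tool coordinates, whose origin is the TCP and whose axes are the flange's). Camera axes: x right, y down, z forward; pixel columns grow to the right and rows downward; lengths in mm; the calibration is good to about 2 mm. A picture is of the moment at which its call begins: read the wrist's pose just before it. camera_info takes no time and is no camera call.
- env.finish_job(): hands the job in; it is judged then, once.
The state is a dict: "clock": time; "qpos": joint angles; "qvel": joint speeds; "tau": joint torques, N m; "position": TCP position; "tcp_rot": TCP orientation; "ft_force": force on the tool from outside, world axes, zero at the start; "moment": the same for the moment, N m; "opening": finger opening in mm; "grasp_force": force on a finger pad.
Only numpy, scipy, OpenCV 4.12 (cv2) and the standard library are available. Lean on these libraries where they do the work, as an engineer would, in place of code of your own. Each camera call takes 0.05 s, during which the arm holds its last target. There are 200 camera calls.

## Task

On the robot-car bench, push the orange gearbox housing snug and square against both stop rails of the jig. Then take the keyed shaft from its blue stand, put its nose into the hub of the housing and turn it while pushing until the key slips into the keyway and the collar sits fully home on the hub, with the housing still against both stops. Finish holding: keep the shaft gripped and keep pressing it firmly down into the hub, and do not let go; leave the solder reel, the controller board and the battery box where they are.

Things in the scene. Friction and masses are not known exactly. Their poses are not given: they have to be found in the camera images.
- nest (a point): Where the housing belongs: the centre of its underside once it is against both stops; on top of the jig plate, 10 mm above the table. x and y are square to the stops, z up: the far stop's face lies 32 mm along +x, the left stop's face 32 mm along +y.
- jig: Fixed aluminium plate, 170 x 170 x 10 mm; origin at the centre of its underside, axes as nest's, nest 33 mm along +x and +y from it. Two dark steel stop rails on it, along its +x and +y edges, are 14 mm wide and stand 12 mm above the plate (22 mm above the table). The -x and -y sides are open.
- housing_centre (a point): Centre of the orange housing, half-way up (20 mm above its underside); x and y square to its sides, z up. At the start it stands on the jig plate, its centre 23 to 43 mm short of nest along both x and y, and up to 0.25 rad askew.
- housing: Loose orange gearbox housing, a square block 64 x 64 mm, 40 mm tall, about 0.45 kg; origin at the centre of its underside. In its top is a round steel hub, 48 mm across, standing 1 mm proud.
- hub_mouth (a point): Centre of the hub's bore at the hub's top face (41 mm above the housing's underside), axes as the housing's, not the hub's. Bore 21 mm wide, 35 mm deep. A keyway slot 10.4 mm wide runs from it out to 17.5 mm from the axis, over the hub's full height. It points within 0.45 rad of the housing's +x, at an angle that is not reported: see it (a red mark on the rim lies beyond it) or feel for it.
- shaft_head (a point): Centre of the shaft's black grip head: 32 mm along x, 24 mm along y (flat sides to grip), 44 mm tall; z up the shaft, +x is the key's side, marked by a yellow stripe on the head's top and end. The tip is 58 mm below this point. Fully home, this point is 28 mm above hub_mouth. The hub is stiff in the housing (0.3 N m to turn it); a lightly pressed key rubs far less.
- shaft: Loose keyed shaft, 80 mm tall, about 0.18 kg; origin at its lower tip, axes as the head's. From the tip up: steel 19 mm thick, tapered to 10 mm over the first 6 mm; at 14 to 30 mm a brass key 8 mm wide reaching 15.5 mm from the axis; at 30 to 36 mm a collar 38 mm across; then the head. The nose goes 14 mm into the bore before the key meets the hub's top; within 0.1 rad of the slot it drops in.
- shaft_collar (a point): Centre of the underside of the shaft's collar, on the axis, 28 mm below shaft_head, same axes. Fully home, it rests on the hub's top.
- stand: Fixed blue block, 66 x 56 mm, 34 mm tall, with an oblong through hole in which the shaft hangs loosely by its collar, upright; origin at the centre of its underside, at the table. Lift the shaft more than 32 mm to clear it.
- solder_reel: Bystander: white reel of solder standing on end, 54 mm across, 36 mm tall; origin at the centre of its underside.
- controller: Bystander: blue controller board, 70 x 54 mm, about 20 mm tall; origin at the centre of its underside.
- battery_box: Bystander: black battery holder with two blue cells, 75 x 36 mm, 20 mm tall; origin at the centre of its underside.
Mind the look-alikes: they are no part of the job. What is shaped like the housing but pink is not meant. Leave any green look-alike of the shaft alone.

How it is judged:
By the outcome, as a careful person would: the job done as asked, in the order asked, and still so for the second after the job is handed in, while the arm keeps its last pose, push and grip.
It also fails if it takes over 72 s, if anything falls off the work surface, if the arm or the gripper's body presses on something with over 40 N, if the wrist force passes 120 N, or if a joint passes its speed limit or range.

## Working session

There is one attempt and no reset: what is moved stays moved. The work goes in short steps, Python scripts to look and compute and a tool call to move; the robot and the scene stay as the last step left them, time stands still between calls to the robot, and variables do not carry over. Pictures are saved under pics/ and viewed, at most 10 in all, crops included, and the job is handed in when it is done.

Besides the shell and the picture viewer there is one more tool, called after ">>>" in YAML: its name, and indented under it one key for each argument. drive_tool: Moves the arm, as the interface text tells. Its arguments: {"type":"object","properties":{"targets":{"type":"array"},"grip_force":{"type":"number"}},"required":["targets"]}

```bash
mkdir -p pics; ls; cat > h.py <<'E'
import numpy as np, cv2
from plant import env, optics
from scipy.spatial.transform import Rotation as Ro
def K(n):
    i=optics.camera_info(n); f=192/np.tan(np.radians(i["fovy"])/2); return i,f
def world(n,pic,d,s):
    i,f=K(n); v,u=np.mgrid[0:384,0:512]
    P=np.stack([(u-i["cx"])/f*d,(v-i["cy"])/f*d,d],-1).astype(float)
    if "R" in i: return (P-np.array(i["t"]))@np.array(i["R"])
    T=np.array(i["hand_eye"]); P=P@T[:3,:3].T+T[:3,3]
    R=Ro.from_euler('xyz',s["tcp_rot"],degrees=True).as_matrix()
    return P@R.T+np.array(s["position"])
def grab(n):
    s=env.sense(); p,d=optics.grab_frame(n); return p,d,world(n,p,d,s),s
E
python3 - <<'E'
from h import *
for n in("top","side"):
    p,d,W,s=grab(n); cv2.imwrite(f"pics/{n}1.png",p[...,::-1]); np.savez(f"{n}1.npz",p=p,d=d,W=W)
    print({k:v for k,v in optics.camera_info(n).items()})
print(optics.camera_info("wrist")); print(s)
E
```

```text
pics
{'fovy': 47.794802630824215, 'cx': 257.03227847980787, 'cy': 186.97760589427403, 'R': array([[ 2.57107912e-02, -9.99669319e-01,  4.55516993e-04],
       [-9.88077685e-01, -2.54818477e-02, -1.51832685e-01],
       [ 1.51794084e-01,  3.45365228e-03, -9.88406105e-01]]), 't': array([  -9.64951812,  544.7208774 , 1169.25075122])}
{'fovy': 53.346413040626146, 'cx': 257.70862839530804, 'cy': 187.42901161620014, 'R': array([[ 0.84678304, -0.5317242 ,  0.01509464],
       [-0.39842249, -0.65278757, -0.64430421],
       [ 0.35244574,  0.53957183, -0.76462032]]), 't': array([-446.81990588,  266.47165946,  750.02237316])}
{'fovy': 58.218050498617956, 'cx': 252.8150082436108, 'cy': 192.88053791800593, 'hand_eye': array([[-1.20802914e-03, -9.64580075e-01, -2.63787452e-01,
         6.68518974e+01],
       [ 9.99999154e-01, -1.03785220e-03, -7.84482215e-04,
        -5.72609253e-01],
       [ 4.82923527e-04, -2.63788177e-01,  9.64580512e-01,
        -1.42361530e+02],
       [ 0.00000000e+00,  0.00000000e+00,  0.00000000e+00,
         1.00000000e+00]])}
{'clock': 0.05, 'qpos': array([6.78383074e+01, 1.38318402e+01, 2.15463944e-01, 7.65037588e+01,
       8.01383987e-04, 9.00002693e+01]), 'qvel': array([ 0.09396405,  0.03992022,  0.17116373, -0.01313766,  0.01615798,
       -0.02392546]), 'tau': array([ 6.63515930e-04, -3.73492599e+01,  2.53291494e+01,  1.09797055e-02,
        4.76110483e-05,  1.18151004e-06]), 'position': array([188.36855782, 462.47792777, 230.42776422]), 'tcp_rot': array([-1.79879865e+02, -8.00817484e-04,  1.57838036e+02]), 'ft_force': array([-0.05345802, -0.51338504, -0.81633588]), 'moment': array([-0.04934309,  0.00121001,  0.00098832]), 'grasp_force': 0.0, 'opening': 85.3970838801086}
```

View pics/top1.png

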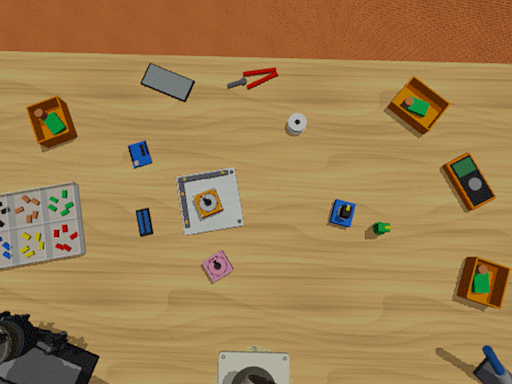

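View pics/side1.png

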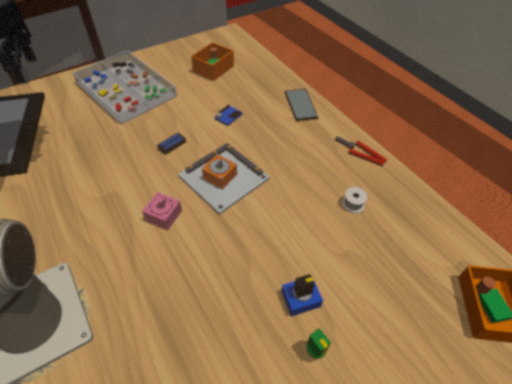

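The top view shows the jig at (210,201) with the orange housing at (208,203), and the blue stand with the shaft at (342,213). The look-alikes are the pink one at (217,266) and the green one at (381,228). The side view agrees.

```bash
python3 - <<'E'
from h import *
z=np.load("top1.npz");p,W=z["p"],z["W"]
for n,(u,v) in dict(jig=(210,201),jigTL=(179,178),jigTR=(233,170),jigBR=(242,226),jigBL=(187,234),house=(208,203),stand=(342,213),green=(378,229),pink=(217,267),ctrl=(140,154),bat=(144,222),reel=(297,124)).items(): print(n,W[v,u].round(0))
hsv=cv2.cvtColor(p,cv2.COLOR_RGB2HSV)
def rect(m,lab):
    pts=W[m][:,:2].astype(np.float32); r=cv2.minAreaRect(pts); print(lab,np.round(r[0],1),np.round(r[1],1),round(r[2],1),len(pts),np.median(W[m][:,2]).round(1))
v,u=np.mgrid[0:384,0:512]
h,s,b=hsv[...,0],hsv[...,1],hsv[...,2]
near=lambda a,c,r:(abs(u-a)<r)&(abs(v-c)<r)
rect(near(208,203,20)&(s>150)&(W[...,2]>40),"housing")
rect(near(342,213,20)&(h>100)&(h<130)&(s>130)&(W[...,2]>28)&(W[...,2]<40),"stand")
rect(near(342,213,20)&(W[...,2]>60),"head")
rect(near(210,201,36)&(s<60)&(b>120)&(W[...,2]<16),"plate")
E
```

```text
jig [505. 137.  19.]
jigTL [568. 227.  23.]
jigTR [597.  75.  12.]
jigBR [437.  44.   2.]
jigBL [411. 199.   5.]
house [500. 143.  13.]
stand [ 474. -225.   81.]
green [ 434. -323.   72.]
pink [321. 111.   7.]
ctrl [637. 346.  12.]
bat [441. 321.  16.]
reel [ 732. -106.   35.]
housing [433.7  93.6] [226.5  69.1] 35.1 213 49.7
stand [ 480.6 -237. ] [53.9 62.6] 76.0 243 33.7
head [ 417.8 -130.9] [ 36.6 283.5] 30.8 137 83.0
plate [507.9 141. ] [170.9 172.9] 11.2 2297 10.0
```

>>> drive_tool:
  targets: [-0.99,-0.45,0.075,0.66,1,-0.99,-0.45,0.075,0.66,1,-0.99,-0.45,0.075,0.66,1,-0.99,-0.45,0.075,0.66,1,-0.99,-0.45,0.075,0.66,1,-0.99,-0.45,0.075,0.66,1,-0.99,-0.45,0.075,0.66,1,-0.99,-0.45,0.075,0.66,1]

```text
clock: 0.77
position: [417.8, 219.5, 208.0]
tcp_rot: [-180.0, 0.0, 100.8]
ft_force: [0.3, 0.6, 1.2]
opening: 85.8
grasp_force: 0.0
```

>>> drive_tool:
  targets: [-0.235,0.175,0,0,1,-0.235,0.175,0,0,1,-0.235,0.175,0,0,1,-0.235,0.175,0,0,1,-0.235,0.175,0,0,1]

```text
clock: 1.18
position: [504.5, 141.1, 207.4]
tcp_rot: [-179.9, -0.0, 100.9]
ft_force: [0.6, -0.9, 0.8]
opening: 85.3
grasp_force: 0.0
```

```bash
python3 - <<'E'
from h import *
p,d,W,s=grab("wrist"); cv2.imwrite("pics/w1.png",p[...,::-1]); np.savez("w1.npz",p=p,d=d,W=W)
print(s["position"],s["tcp_rot"])
hsv=cv2.cvtColor(p,cv2.COLOR_RGB2HSV);h,sa,b=[hsv[...,i] for i in range(3)]
z=W[...,2]
def rect(m,lab):
    n,l,st,_=cv2.connectedComponentsWithStats(m.astype(np.uint8)); m=l==1+st[1:,4].argmax()
    pts=W[m][:,:2].astype(np.float32); r=cv2.minAreaRect(pts); print(lab,np.round(r[0],1),np.round(r[1],1),round(r[2],1),len(pts),np.median(W[m][:,2]).round(1))
rect((z>44)&(z<56)&(d>100),"housing")
rect((z>6)&(z<26)&(d>100),"plate+rails")
rect((z>17)&(z<27)&(d>100),"rails")
E
```

```text
[504.4912867  141.0587716  207.41540377] [-1.79897341e+02 -6.25140442e-03  1.00895574e+02]
housing [495.9 138.4] [64.  64.5] 23.5 4342 49.9
plate+rails [505.7 137.8] [170.3 170.1] 11.1 22884 9.9
rails [511.3 146.1] [144.5 143.9] 10.8 4474 21.7
```

View pics/w1.png

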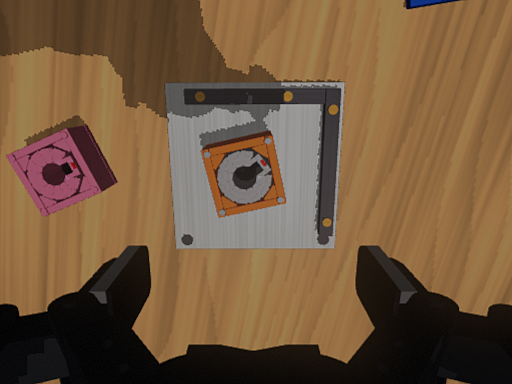

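The wrist view shows the housing at (245,175), turned about 12° from the jig. The rails are at the top and right of the image, and the keyway points up and right toward its red mark at (264,161). I'll straddle the housing, grip it and slide it into the corner.

>>> drive_tool:
  targets: [-0.0025,-0.022,0,-0.147,1,-0.0025,-0.022,0.1,-0.147,1,-0.0025,-0.022,0.2,-0.147,1,-0.0025,-0.022,0.3,-0.147,1,-0.0025,-0.022,0.4,-0.147,1,-0.0025,-0.022,0.45,-0.147,1,-0.0025,-0.022,0.468,-0.147,1,-0.0025,-0.022,0.468,-0.147,1]

```text
clock: 1.9
position: [492.7, 140.6, 19.4]
tcp_rot: [-179.7, -0.1, 113.9]
ft_force: [0.7, 0.3, 0.3]
opening: 85.2
grasp_force: 0.0
```

>>> drive_tool:
  targets: [0,0,0,0,0.3,0,0,0,0,0.3,0,0,0,0,0.3,0,0,0,0,0.3,0,0,0,0,0.3,0,0,0,0,0.3]
  grip_force: 25

```text
clock: 2.4
position: [496.8, 140.9, 23.4]
tcp_rot: [179.8, -0.0, 113.8]
ft_force: [-1.5, 1.9, 6.6]
opening: 63.5
grasp_force: 31.4
```

>>> drive_tool:
  targets: [0,0,0,0.074,0.3,0,0,0,0.148,0.3,0,0,0,0.148,0.3,0,0,0,0.148,0.6,0,0,-0.015,0.148,0.7,0,0,-0.015,0.148,0.3,0,0,-0.015,0.148,0.3,0,0,-0.015,0.148,0.3]
  grip_force: 40

```text
clock: 3.07
position: [496.7, 140.3, 29.0]
tcp_rot: [179.8, -0.0, 101.0]
ft_force: [-1.4, -0.7, 8.2]
opening: 62.8
grasp_force: 42.8
```

>>> drive_tool:
  targets: [0.02,0.025,0,0,0.3,0.04,0.05,0,0,0.3,0.055,0.08,0,0,0.3,0.055,0.08,0,0,0.3]

```text
clock: 3.4
position: [523.4, 167.6, 29.0]
tcp_rot: [180.0, 0.1, 101.0]
ft_force: [-4.2, -3.6, 12.7]
opening: 62.9
grasp_force: 46.8
```

>>> drive_tool:
  targets: [0.008,0.012,0,0,0.3,0.014,0.02,0,0,0.3,0.018,0.026,0,0,0.3,0.021,0.029,0,0,0.3,0.021,0.029,0,0,0.3]

```text
clock: 3.82
position: [530.3, 174.9, 29.1]
tcp_rot: [-179.8, 0.3, 100.9]
ft_force: [-10.1, -9.9, 18.4]
opening: 63.3
grasp_force: 47.6
```

>>> drive_tool:
  targets: [0.021,0.029,0,0,1,0.021,0.029,0,0,1,0.021,0.029,0,0,1,0.01,0.02,-0.1,0,1,-0.02,0.02,-0.2,0,1,-0.04,0.02,-0.3,0,1,-0.04,0.02,-0.4,0,1,-0.04,0.02,-0.4,0,1]

```text
clock: 4.48
position: [548.9, 165.3, 197.2]
tcp_rot: [179.0, -0.1, 101.0]
ft_force: [1.0, -0.4, 1.5]
opening: 85.3
grasp_force: 0.0
```

```bash
cat >> h.py <<'E'
def rect(W,m,lab):
    n,l,st,_=cv2.connectedComponentsWithStats(m.astype(np.uint8)); m=l==1+st[1:,4].argmax()
    pts=W[m][:,:2].astype(np.float32); r=cv2.minAreaRect(pts); print(lab,np.round(r[0],1),np.round(r[1],1),round(r[2],1),len(pts),np.median(W[m][:,2]).round(1)); return m
E
python3 - <<'E'
from h import *
p,d,W,s=grab("wrist"); cv2.imwrite("pics/w2.png",cv2.resize(p[60:280,120:400,::-1],None,fx=2.8,fy=2.7,interpolation=2)); np.savez("w2.npz",p=p,d=d,W=W)
print(s["position"],s["tcp_rot"])
z=W[...,2]
m=rect(W,(z>44)&(z<56)&(d>100),"housing")
rect(W,(z>6)&(z<26)&(d>100),"plate+rails")
rect(W,(z>17)&(z<27)&(d>100),"rails")
E
```

```text
[548.93560239 165.34545166 197.1976767 ] [ 1.78953665e+02 -1.24149059e-01  1.00993456e+02]
housing [530.5 174.4] [64.  64.3] 7.7 4783 49.9
plate+rails [505.5 137.8] [170.4 170.5] 11.0 22714 9.9
rails [511.2 146.1] [144.3 143.8] 10.9 4472 21.7
```

View pics/w2.png

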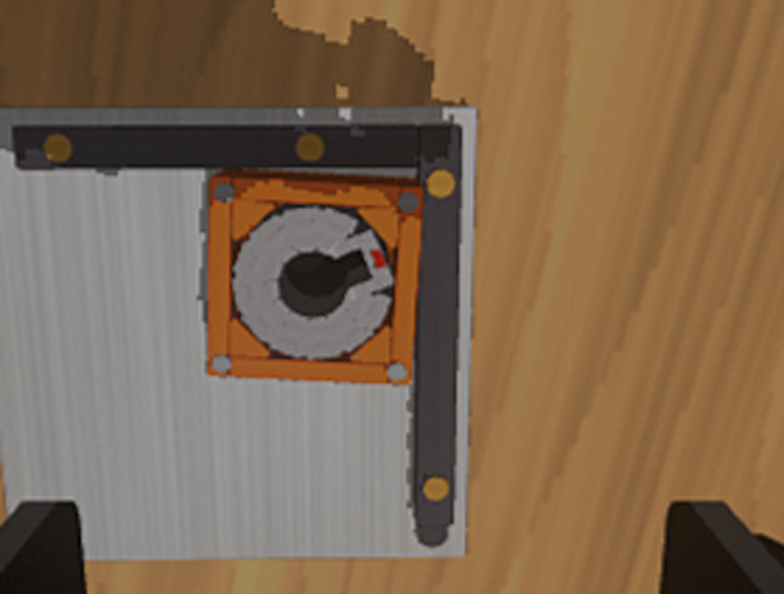

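It's still 3.3° askew and about 2 mm short. I'll push the -y face with both half-open fingers.

>>> drive_tool:
  targets: [-0.119,-0.037,0.05,0,0,-0.119,-0.037,0.15,0,0,-0.119,-0.037,0.25,0,0,-0.119,-0.037,0.34,0,0,-0.119,-0.037,0.4,0,0,-0.119,-0.037,0.422,0,0,-0.119,-0.037,0.422,0,0]

```text
clock: 5.12
position: [535.3, 114.1, 15.2]
tcp_rot: [-179.6, -0.0, 101.0]
ft_force: [-0.6, -0.8, 0.3]
opening: 43.2
grasp_force: 0.0
```

>>> drive_tool:
  targets: [0.02,0,0,0,0,0.035,0,0,0,0,0.042,0,0,0,0,0.046,0,0,0,0,0.05,0,0,0,0,0.05,0,0,0,0]

```text
clock: 5.62
position: [537.5, 134.0, 20.6]
tcp_rot: [179.6, 0.1, 101.0]
ft_force: [4.5, -3.3, 0.3]
opening: 42.8
grasp_force: 2.2
```

>>> drive_tool:
  targets: [-0.02,-0.003,0,0,-0.4,-0.02,-0.003,-0.025,0,-0.4,-0.02,-0.003,-0.025,0,-0.4,-0.02,-0.003,-0.025,0,-0.4]

```text
clock: 5.95
position: [535.0, 126.3, 29.6]
tcp_rot: [179.9, -0.0, 101.0]
ft_force: [0.0, -0.8, 0.4]
opening: 25.8
grasp_force: 0.0
```

>>> drive_tool:
  targets: [-0.005,0,0,0,-0.4,0.01,0,0,0,-0.4,0.02,0,0,0,-0.4,0.026,0,0,0,-0.4,0.03,0,0,0,-0.4,0.03,0,0,0,-0.4]

```text
clock: 6.45
position: [533.0, 133.5, 28.6]
tcp_rot: [180.0, 0.6, 100.9]
ft_force: [1.9, -13.8, 3.2]
opening: 25.7
grasp_force: 7.0
```

>>> drive_tool:
  targets: [-0.05,0,0,0,-0.2,-0.05,-0.08,0,0.08,-0.2,-0.05,-0.165,0,0.2,-0.2,-0.05,-0.165,0,0.667,-0.2,-0.05,-0.165,0,0.667,-0.2,-0.05,-0.165,0,0.667,-0.2,-0.05,-0.165,0,0.667,-0.2,-0.05,-0.165,0,0.667,-0.2]

```text
clock: 7.12
position: [470.8, 106.1, 28.2]
tcp_rot: [-180.0, 0.0, 50.9]
ft_force: [-0.1, -0.3, 0.6]
opening: 34.4
grasp_force: 0.0
```

>>> drive_tool:
  targets: [0.085,-0.132,0,0.38,-0.2,0.085,-0.132,0,0.38,-0.2,0.085,-0.132,0,0.38,-0.2,0.085,-0.132,0,0.38,-0.2,0.085,-0.132,0,0.38,-0.2,0.085,-0.132,0,0.38,-0.2,0.085,-0.132,0,0.38,-0.2]

```text
clock: 7.7
position: [453.4, 158.6, 28.2]
tcp_rot: [-179.7, 0.0, 19.1]
ft_force: [0.5, -0.3, 0.8]
opening: 34.1
grasp_force: 0.0
```

>>> drive_tool:
  targets: [0.04,0,0,0.06,-0.2,0.05,0,0,0.094,-0.2,0.05,0,0,0.094,-0.2]

```text
clock: 7.95
position: [483.1, 128.3, 28.5]
tcp_rot: [-178.0, 0.0, 13.7]
ft_force: [-0.6, 0.6, 0.1]
opening: 34.2
grasp_force: 0.0
```

>>> drive_tool:
  targets: [0.03,0,0,0,-0.2,0.042,0,0,0,-0.2,0.05,0,0,0,-0.2,0.055,0,0,0,-0.2,0.058,0,0,0,-0.2,0.06,0,0,0,-0.2]

```text
clock: 8.45
position: [498.1, 134.3, 27.4]
tcp_rot: [-178.0, 0.8, 14.0]
ft_force: [-13.6, -4.8, 10.6]
opening: 34.1
grasp_force: 7.2
```

```bash
python3 - <<'E'
from h import *
s=env.sense(); print(s)
p,d,W,s=grab("wrist"); cv2.imwrite("pics/w3.png",p[...,::-1])
z=W[...,2]
rect(W,(z>44)&(z<56)&(d>100),"housing")
rect(W,(z>6)&(z<26)&(d>100),"plate+rails")
E
```

```text
{'clock': 8.45, 'qpos': array([ 13.92699227,  26.51432193, -14.3521634 ,  49.93851591,
         1.98120439, 179.92601788]), 'qvel': array([ 0.02116001,  0.56230098,  0.93108103,  1.12125995, -0.03113959,
       -0.06575967]), 'tau': array([  0.63320059, -38.83795738,  25.31695604,  -5.36230803,
         0.34131191,   0.25845473]), 'position': array([498.07052047, 134.3193182 ,  27.39489744]), 'tcp_rot': array([-178.01775837,    0.80244289,   14.00093741]), 'ft_force': array([-13.64633097,  -4.82880159,  10.62812404]), 'moment': array([-0.81647926,  2.62153042,  0.34813657]), 'grasp_force': 7.170699138951022, 'opening': 34.14283707885491}
housing [521.4 174.6] [85.9 64.5] 11.4 28358 49.9
plate+rails [510.2 138.7] [162.3 170.3] 11.1 59890 10.0
```

View pics/w3.png

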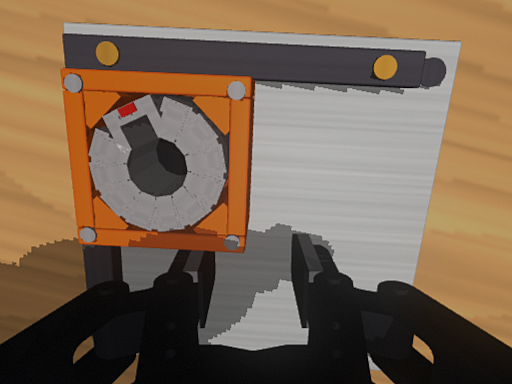

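The last joint hit its limit at yaw 14°, so the push landed off-centre. The view shows the housing near square, with the fingers at its lower right corner around (235,245). I'll back off and turn the other way to yaw 191°.

>>> drive_tool:
  targets: [-0.07,0,0,-0.08,-0.2,-0.07,0,0,-0.95,-0.2,-0.07,0,0,-0.95,-0.2,-0.07,0,0,-0.95,-0.2,-0.07,0,0,-0.95,-0.2,-0.07,0,0,-0.95,-0.2,-0.07,0,0,-0.95,-0.2,-0.07,0,0,-0.95,-0.2]

```text
clock: 9.17
position: [476.9, 129.4, 28.3]
tcp_rot: [-178.8, -1.6, 71.3]
ft_force: [0.4, -0.2, 0.1]
opening: 34.0
grasp_force: 0.0
```

>>> drive_tool:
  targets: [0,0,0,-0.95,-0.2,0,0,0,-0.95,-0.2,0,0,0,-0.95,-0.2,0,0,0,-0.95,-0.2,0,0,0,-0.95,-0.2,0,0,0,-0.95,-0.2,0,0,0,-0.95,-0.2,0,0,0,-0.95,-0.2]

```text
clock: 9.83
position: [476.9, 129.4, 28.3]
tcp_rot: [179.3, -1.9, 128.7]
ft_force: [-0.0, 0.9, 0.2]
opening: 34.2
grasp_force: 0.0
```

>>> drive_tool:
  targets: [0.02,-0.02,0,-0.725,-0.4,0.03,-0.02,0,-0.725,-0.4,0.04,-0.01,0,-0.725,-0.4,0.06,0,0,-0.725,-0.4,0.07,0.01,0,-0.725,-0.4,0.088,0.025,0,-0.725,-0.4,0.088,0.025,0,-0.725,-0.4,0.088,0.025,0,-0.725,-0.4]

```text
clock: 10.5
position: [463.0, 163.7, 29.7]
tcp_rot: [178.0, -0.4, -174.0]
ft_force: [-0.1, -0.5, -0.7]
opening: 25.6
grasp_force: 0.0
```

```bash
cat >> h.py <<'E'
def to(X,yaw=None,s=None):
    "units to reach TCP X (world) from the measured pose, and twist"
    s=s or env.sense(); R=Ro.from_euler('xyz',s["tcp_rot"],degrees=True).as_matrix()
    r=(R.T@(np.array(X)-s["position"])/400).round(4)
    t=None if yaw is None else np.round(-np.radians((yaw-s["tcp_rot"][2]+180)%360-180)/1.5,4)
    return r,t
J=np.radians(11.05); C=np.array([np.cos(J),np.sin(J)]);D=np.array([-np.sin(J),np.cos(J)])
nest=np.array([505.55,137.8])+33*C+33*D
def jig(X): e=np.array(X)[:2]-nest; return (e@C).round(2),(e@D).round(2)
def atj(x,y,z): return np.append(nest+x*C+y*D,z)
E
python3 - <<'E'
from h import *
s=env.sense(); print(s["position"],s["tcp_rot"],s["qpos"],jig(s["position"]),nest)
print(to(atj(-60,0,30),191)); print(to(atj(-41,0,30),191))
E
```

```text
[463.02303408 163.74565944  29.65793346] [ 178.01318891   -0.36917791 -174.00108801] [ 18.22778958  23.50645016 -19.02604234  47.40729485   2.0199089
  12.23634061] (np.float64(-69.77), np.float64(0.62)) [531.61322654 176.5131531 ]
(array([-0.0244,  0.0007, -0.001 ]), np.float64(-0.0582))
(array([-0.0718,  0.0048, -0.0012]), np.float64(-0.0582))
```

>>> drive_tool:
  targets: [-0.024,0.001,0,-0.058,-0.2,-0.045,0.003,0,-0.058,-0.2,-0.06,0.004,0,-0.058,-0.2,-0.07,0.005,0,-0.058,-0.2,-0.075,0.005,0,-0.058,-0.2,-0.08,0.005,0,-0.058,-0.2,-0.083,0.005,0,-0.058,-0.2]

```text
clock: 11.08
position: [490.3, 167.8, 28.7]
tcp_rot: [177.9, -0.9, -169.5]
ft_force: [-15.1, -0.1, 12.1]
opening: 34.2
grasp_force: 7.5
```

>>> drive_tool:
  targets: [0.05,0,0,0,-1,0.05,-0.08,0,0,-1,0.05,-0.165,0,0,-1,-0.02,-0.165,0,0,-1,-0.1,-0.165,0,0,-1,-0.1,-0.14,0,0,-1,-0.1,-0.135,0,0,-1]

```text
clock: 11.67
position: [547.2, 122.8, 27.3]
tcp_rot: [178.0, -0.1, -169.6]
ft_force: [-0.9, -0.1, 0.1]
opening: -0.2
grasp_force: 0.0
```

```bash
python3 - <<'E'
from h import *
s=env.sense(); print(s["position"],s["tcp_rot"],jig(s["position"]),s["opening"],s["ft_force"])
p,d,W,s=grab("wrist"); cv2.imwrite("pics/w4.png",p[...,::-1])
E
```

```text
[547.17020659 122.84038417  27.34566781] [ 1.77973975e+02 -1.29909441e-01 -1.69567332e+02] (np.float64(4.98), np.float64(-55.66)) -0.2253887867628631 [-0.9075474  -0.08126499  0.10642319]
```

View pics/w4.png

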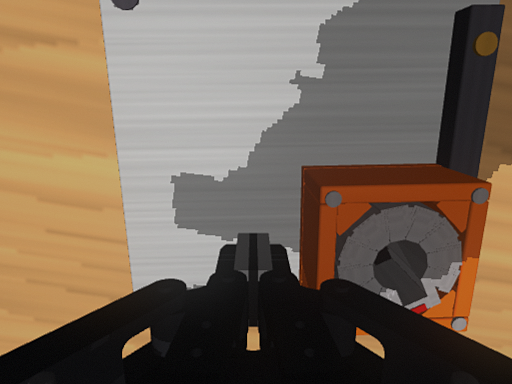

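>>> drive_tool:
  targets: [0.012,0.01,-0.012,0,-1,0.012,0.02,-0.012,0,-1,0.012,0.028,-0.012,0,-1,0.012,0.034,-0.012,0,-1,0.012,0.038,-0.012,0,-1]

```text
clock: 12.13
position: [537.6, 132.4, 33.2]
tcp_rot: [178.5, -0.3, -169.6]
ft_force: [0.0, -13.1, 3.7]
opening: -0.2
grasp_force: 6.8
```

>>> drive_tool:
  targets: [0,-0.03,0,0,-1,0,-0.03,-0.1,0,-1,0,-0.03,-0.2,0,-1,0,-0.03,-0.3,0,0,0,-0.03,-0.4,0,0,0,-0.03,-0.43,0,0,0,-0.03,-0.43,0,0]

```text
clock: 12.72
position: [544.7, 118.8, 209.8]
tcp_rot: [178.0, 0.4, -169.5]
ft_force: [1.1, 0.4, 0.9]
opening: 42.5
grasp_force: 0.0
```

```bash
python3 - <<'E'
from h import *
p,d,W,s=grab("wrist"); cv2.imwrite("pics/w5.png",p[...,::-1]); np.savez("w5.npz",p=p,d=d,W=W)
print(s["position"],s["tcp_rot"])
z=W[...,2]
m=rect(W,(z>44)&(z<56)&(d>100),"housing")
r=rect(W,(z>6)&(z<26)&(d>100),"plate+rails")
r=rect(W,(z>17)&(z<27)&(d>100),"rails")
# hub: grey ring; red mark
hsv=cv2.cvtColor(p,cv2.COLOR_RGB2HSV);h,sa,b=[hsv[...,i] for i in range(3)]
ox=cv2.morphologyEx(m.astype(np.uint8),cv2.MORPH_CLOSE,np.ones((45,45)))>0
red=ox&((h<4)|(h>174))&(sa>170)&(b>90); print("red",red.sum(),np.nanmean(W[red&(d>0)],0))
v,u=np.where(red); print("px",u.mean(),v.mean())
dark=ox&(d>0)&(z<44); print("bore/slot px",dark.sum())
E
```

```text
[544.65181803 118.78700705 209.79170199] [ 177.96363679    0.3920087  -169.50266847]
housing [531.9 176.2] [64.5 64.4] 11.0 4334 49.8
plate+rails [505.8 137.5] [170.4 170.6] 11.0 24897 9.8
rails [511.7 145.2] [144.1 145.4] 11.1 2945 21.6
red 16 [549.55067861 189.687652    50.40706575]
px 322.5 193.5
bore/slot px 625
```

Housing at (531.9,176.2), yaw 11.0°, which matches the nest. The keyway points about 37° in world. Next is the stand.

```bash
python3 - <<'E'
from h import *
print(to([470,-225,205]))
E
```

```text
(array([ 0.3364, -0.8107, -0.0247]), None)
```

>>> drive_tool:
  targets: [0.336,-0.81,-0.025,-1,0,0.336,-0.81,-0.025,-1,0,0.336,-0.81,-0.025,-1,0,0.336,-0.81,-0.025,-1,0,0.336,-0.81,-0.025,-1,0,0.336,-0.81,-0.025,-1,0,0.336,-0.81,-0.025,-1,0,0.336,-0.81,-0.025,-1,0]

```text
clock: 13.43
position: [477.9, -177.0, 201.5]
tcp_rot: [178.4, 1.4, -117.5]
ft_force: [1.1, 0.2, -1.1]
opening: 42.4
grasp_force: 0.0
```

```bash
python3 - <<'E'
from h import *
s=env.sense();print(s["position"],s["tcp_rot"],s["qpos"],to([470,-225,205],-40))
E
```

```text
[ 477.85544978 -176.96604992  201.53041634] [ 178.39211011    1.44446955 -117.50857152] [-21.28004695  16.85239069  -0.1246301   74.4652512    1.60986129
 -83.81201032] (array([ 0.1153, -0.0377, -0.0126]), np.float64(-0.9019))
```

>>> drive_tool:
  targets: [0.115,-0.038,-0.012,-0.9,0.6,0.115,-0.038,-0.012,-0.9,0.6,0.115,-0.038,-0.012,-0.9,0.6,0.115,-0.038,-0.012,-0.9,0.6,0.115,-0.038,-0.012,-0.9,0.6,0.115,-0.038,-0.012,-0.9,0.6,0.115,-0.038,-0.012,-0.9,0.6,0.115,-0.038,-0.012,-0.9,0.6]

```text
clock: 14.1
position: [470.5, -223.2, 204.6]
tcp_rot: [-179.7, 2.2, -60.8]
ft_force: [0.3, 0.9, 0.4]
opening: 67.7
grasp_force: 0.0
```

```bash
python3 - <<'E'
from h import *
s=env.sense();print(s["position"],s["tcp_rot"],s["qpos"],to([470,-225,205],-20))
p,d,W,s=grab("wrist"); cv2.imwrite("pics/w6.png",p[...,::-1]); np.savez("w6.npz",p=p,d=d,W=W)
z=W[...,2]
rect(W,(z>65)&(z<95)&(d>100),"head")
E
```

```text
[ 470.52483158 -223.24100634  204.59069293] [-179.67846998    2.16602352  -60.8439128 ] [ -26.2527656    18.14423926    2.13710531   75.59375168    1.49423441
 -145.423652  ] (array([ 0.0032,  0.0033, -0.0012]), np.float64(-0.4752))
head [ 438.7 -339.5] [24.7 32.9] 1.6 1784 79.5
```

View pics/w6.png

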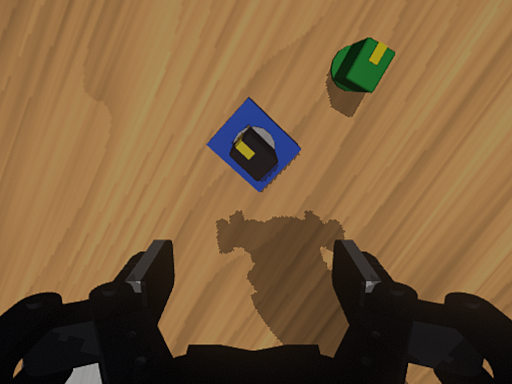

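The shaft head is at (254,155), with its yellow stripe at (243,150) on the left side. The green look-alike is at (365,62).

```bash
python3 - <<'E'
from h import *
a=np.load("w6.npz");p,d,W=a["p"],a["d"],a["W"]; z=W[...,2]
v,u=np.mgrid[0:384,0:512]; n=(abs(u-254)<50)&(abs(v-150)<50)
m=rect(W,n&(z>72)&(z<95),"head"); rect(W,n&(z>30)&(z<37),"stand")
hsv=cv2.cvtColor(p,cv2.COLOR_RGB2HSV)
y=n&(hsv[...,0]>20)&(hsv[...,0]<35)&(hsv[...,1]>150)&(hsv[...,2]>120)
print("yellow top",np.median(W[y&(z>72)],0),y.sum()); print("yellow side",np.median(W[y&(z<70)],0))
top=W[m]; print("plane fit", np.linalg.lstsq(np.c_[top[:,:2]-top[:,:2].mean(0),np.ones(len(top))],top[:,2],rcond=None)[0])
E
```

```text
head [ 480.3 -239.9] [24.2 32.6] 75.0 1339 83.6
stand [ 479.9 -239.7] [56.3 65.9] 75.9 2687 33.6
yellow top [ 488.34251124 -242.0771578    84.44231382] 173
yellow side [nan nan nan]
plane fit [-7.69949889e-04  6.24612062e-02  8.32544036e+01]
  return _methods._mean(a, axis=axis, dtype=dtype,
  ret = um.true_divide(
```

```bash
python3 - <<'E'
from h import *
print(to([487,74,205],4))
E
```

```text
(array([-0.6269, -0.4002,  0.0251]), np.float64(-0.752))
```

>>> drive_tool:
  targets: [-0.627,-0.4,0.025,-0.752,0.6,-0.627,-0.4,0.025,-0.752,0.6,-0.627,-0.4,0.025,-0.752,0.6,-0.627,-0.4,0.025,-0.752,0.6,-0.627,-0.4,0.025,-0.752,0.6,-0.627,-0.4,0.025,-0.752,0.6,-0.627,-0.4,0.025,-0.752,0.6,-0.627,-0.4,0.025,-0.752,0.6]

```text
clock: 14.82
position: [490.0, 79.0, 205.0]
tcp_rot: [-178.0, 0.8, -3.3]
ft_force: [-0.1, -0.6, 0.0]
opening: 68.3
grasp_force: 0.0
```

```bash
python3 - <<'E'
from h import *
s=env.sense();print(s["position"],s["tcp_rot"],s["qpos"]);print(to([487,74,205],16.8))
E
```

```text
[489.98809181  78.96947808 205.01714746] [-177.97794551    0.84216749   -3.27133281] [   7.84302003   14.45903631   -2.8300738    73.14732212    2.14645568
 -168.87896063]
(array([-0.0067,  0.0128, -0.0003]), np.float64(-0.2335))
```

>>> drive_tool:
  targets: [-0.007,0.013,0,-0.233,0.6,-0.007,0.013,0,-0.233,0.6,-0.007,0.013,0,-0.233,0.6,-0.007,0.013,0,-0.233,0.6,-0.007,0.013,0,-0.233,0.6]

```text
clock: 15.23
position: [477.1, 110.7, 205.0]
tcp_rot: [-179.9, 0.2, 12.8]
ft_force: [0.2, 0.1, -0.9]
opening: 68.6
grasp_force: 0.0
```

```bash
python3 - <<'E'
from h import *
s=env.sense();print(s["position"],s["tcp_rot"],s["qpos"])
E
```

```text
[477.13064314 110.68302695 205.01127895] [-179.91526694    0.23659156   12.8442689 ] [ 1.30073444e+01  1.35823399e+01 -3.95275252e+00  7.27012570e+01
  8.54060988e-02 -1.79836926e+02]
```

Tilt is fixed, so I'll return to the stand at yaw 165°.

```bash
python3 - <<'E'
from h import *
print(to([480,-240,160]))
E
```

```text
(array([-0.1874,  0.8565,  0.112 ]), None)
```

>>> drive_tool:
  targets: [-0.187,0.856,0.11,1,0,-0.187,0.856,0.11,1,0,-0.187,0.856,0.11,1,0,-0.187,0.856,0.11,1,0,-0.187,0.856,0.11,1,0,-0.187,0.856,0.11,1,0,-0.187,0.856,0.11,1,0,-0.187,0.856,0.11,1,0]

```text
clock: 15.9
position: [479.9, -223.7, 163.6]
tcp_rot: [180.0, 0.2, -45.0]
ft_force: [0.9, 0.5, -0.4]
opening: 42.4
grasp_force: 0.0
```

>>> drive_tool:
  targets: [0,0,0,1,0,0,0,0,1,0,0,0,0,1,0,0,0,0,1,0,0,0,0,1,0,0,0,0,1,0,0,0,0,1,0,0,0,0,1,0]

```text
clock: 16.57
position: [480.2, -221.7, 163.6]
tcp_rot: [179.8, 0.1, -102.3]
ft_force: [-0.6, 0.5, -0.3]
opening: 42.6
grasp_force: 0.0
```

>>> drive_tool:
  targets: [0,0,0,1,0,0,0,0,1,0,0,0,0,1,0,0,0,0,1,0,0,0,0,1,0,0,0,0,1,0,0,0,0,1,0,0,0,0,1,0]

```text
clock: 17.23
position: [480.2, -221.7, 163.6]
tcp_rot: [179.8, -0.1, -159.6]
ft_force: [-0.4, -0.1, 0.6]
opening: 42.4
grasp_force: 0.0
```

```bash
python3 - <<'E'
from h import *
s=env.sense();print(s["position"],s["tcp_rot"],s["qpos"]);print(to([480.3,-239.9,160],165))
E
```

```text
[ 480.19058528 -221.68057402  163.63614013] [ 1.79842144e+02 -1.32945635e-01 -1.59635864e+02] [-2.47902569e+01  1.93927643e+01 -2.33741471e+00  6.84754956e+01
  1.70606357e-02 -4.51542407e+01]
(array([ 0.0156, -0.0428,  0.009 ]), np.float64(0.4115))
```

>>> drive_tool:
  targets: [0.016,-0.043,0,0.411,0,0.016,-0.043,0,0.411,0,0.016,-0.043,0,0.411,0,0.016,-0.043,0,0.411,0,0.016,-0.043,0,0.411,0,0.016,-0.043,0,0.411,0]

```text
clock: 17.73
position: [480.3, -240.0, 163.6]
tcp_rot: [179.9, -0.2, 165.3]
ft_force: [0.4, -0.0, 0.1]
opening: 43.0
grasp_force: 0.0
```

```bash
python3 - <<'E'
from h import *
s=env.sense();print(s["position"],s["tcp_rot"]);print(to([480.3,-239.9,47],165))
p,d,W,s=grab("wrist"); cv2.imwrite("pics/w7.png",p[...,::-1]); z=W[...,2]
v,u=np.mgrid[0:384,0:512]; 
near=np.hypot(W[...,0]-480,W[...,1]+240)<30
m=rect(W,near&(z>72)&(z<95),"head")
E
```

```text
[ 480.34874236 -240.01596653  163.6455132 ] [179.94534207  -0.19927482 165.30857239]
(array([-0.0008, -0.    ,  0.2916]), np.float64(0.0036))
head [ 479.  -239.8] [24.  32.5] 74.8 1718 83.7
```

>>> drive_tool:
  targets: [0.002,0,0.1,0.003,0,0.002,0,0.2,0.003,0,0.002,0,0.26,0.003,0,0.002,0,0.285,0.003,0,0.002,0,0.29,0.003,0,0.002,0,0.29,0.003,0]

```text
clock: 18.28
position: [480.4, -239.3, 48.6]
tcp_rot: [180.0, -0.1, 165.4]
ft_force: [0.3, -0.0, 0.8]
opening: 43.0
grasp_force: 0.0
```

>>> drive_tool:
  targets: [0,0,0,0,-1,0,0,0,0,-1,0,0,0,0,-1,0,0,0,0,-1,0,0,0,0,-1]
  grip_force: 80

```text
clock: 18.7
position: [482.3, -239.9, 50.9]
tcp_rot: [-180.0, 0.2, 165.4]
ft_force: [0.1, 0.4, 7.0]
opening: 23.3
grasp_force: 79.1
```

>>> drive_tool:
  targets: [0,0,-0.05,0,-1,0,0,-0.12,0,-1,0,0,-0.2,0,-1,0,0,-0.25,0,-1,0,0,-0.25,0,-1]

```text
clock: 19.12
position: [483.5, -240.5, 153.8]
tcp_rot: [-179.9, 0.4, 165.3]
ft_force: [0.6, -1.3, -1.7]
opening: 23.1
grasp_force: 79.8
```

```bash
python3 - <<'E'
from h import *
s=env.sense();print(s["position"],s["tcp_rot"],s["ft_force"],s["opening"])
print(to([531.9,176.2,s["position"][2]],217))
E
```

```text
[ 483.47578403 -240.50702212  153.8029294 ] [-179.92273819    0.4379604   165.34965847] [ 0.60781108 -1.33386428 -1.69674246] 23.09935390969128
(array([ 0.1464,  1.0385, -0.0025]), np.float64(-0.601))
```

>>> drive_tool:
  targets: [0.14,0.98,0,-0.6,-1,0.14,0.98,0,-0.6,-1,0.14,0.98,0,-0.6,-1,0.14,0.98,0,-0.6,-1,0.14,0.98,0,-0.6,-1,0.14,0.98,0,-0.6,-1,0.14,0.98,0,-0.6,-1,0.14,0.98,0,-0.6,-1]

```text
clock: 19.78
position: [517.3, 93.9, 147.5]
tcp_rot: [179.9, -0.1, -142.8]
ft_force: [1.2, -0.4, -2.7]
opening: 22.8
grasp_force: 80.0
```

```bash
python3 - <<'E'
from h import *
s=env.sense();print(s["position"],s["tcp_rot"])
print(to([531.9,176.2,150],217))
E
```

```text
[517.31436166  93.87634738 147.53521012] [ 1.79855531e+02 -1.49761014e-01 -1.42824431e+02]
(array([-0.1534,  0.142 , -0.0062]), np.float64(0.002))
```

>>> drive_tool:
  targets: [-0.08,0.07,0,0,-1,-0.13,0.12,0,0,-1,-0.153,0.142,0,0,-1,-0.153,0.142,0,0,-1,-0.153,0.142,0,0,-1,-0.153,0.142,0,0,-1]

```text
clock: 20.28
position: [532.5, 172.9, 148.0]
tcp_rot: [179.9, -0.2, -143.1]
ft_force: [-0.6, -0.5, -1.1]
opening: 23.1
grasp_force: 79.9
```

```bash
python3 - <<'E'
from h import *
s=env.sense();print(s["position"],s["tcp_rot"],s["ft_force"])
p,d,W,s=grab("wrist"); a=p[...,::-1]
q,_,_,_=grab("side"); b=cv2.resize(q[100:250,150:300,::-1],(400,400),interpolation=2)
cv2.imwrite("pics/w8.png",np.hstack([cv2.resize(a,(400,300)),b[50:350]]))
z=W[...,2]
near=np.hypot(W[...,0]-532,W[...,1]-176)<90
m=rect(W,near&(z>44)&(z<56)&(d>50),"housing")
v,u=np.mgrid[0:384,0:512]
np.savez("w8.npz",p=p,d=d,W=W)
hsv=cv2.cvtColor(p,cv2.COLOR_RGB2HSV)
y=(hsv[...,0]>20)&(hsv[...,0]<35)&(hsv[...,1]>150)&(hsv[...,2]>100)&(d<200)
print("yellow",y.sum(),np.median(W[y],0) if y.any() else 0)
E
```

```text
[532.51228492 172.89660514 148.00765832] [ 179.90189116   -0.17998408 -143.14531695] [-0.569792   -0.4750844  -1.13431675]
housing [531.8 176.1] [63.8 64.1] 11.2 4400 49.9
yellow 634 [537.07831415 175.964539   181.60319925]
```

View pics/w8.png

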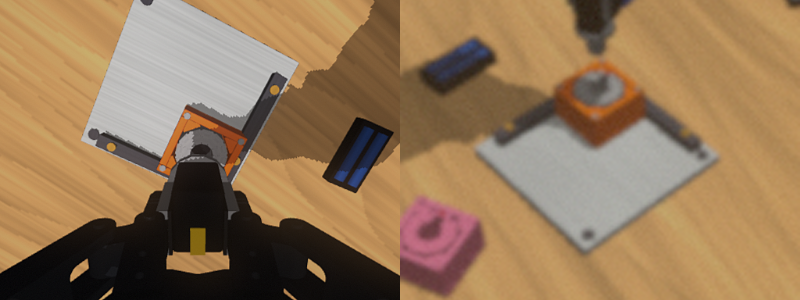

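>>> drive_tool:
  targets: [-0.0115,0.008,0,0,-1,-0.0115,0.008,0.04,0,-1,-0.0115,0.008,0.08,0,-1,-0.0115,0.008,0.1,0,-1,-0.0115,0.008,0.1,0,-1,-0.0115,0.008,0.1,0,-1]

```text
clock: 20.88
position: [534.8, 179.1, 108.8]
tcp_rot: [179.9, -0.1, -143.1]
ft_force: [-1.1, 1.0, -1.4]
opening: 23.4
grasp_force: 80.0
```

```bash
python3 - <<'E'
from h import *
s=env.sense();print(s["position"],s["tcp_rot"],s["ft_force"],s["qvel"])
p,d,W,s=grab("wrist")
hsv=cv2.cvtColor(p,cv2.COLOR_RGB2HSV)
y=(hsv[...,0]>20)&(hsv[...,0]<35)&(hsv[...,1]>150)&(hsv[...,2]>100)&(d<200)
print("yellow",y.sum(),np.median(W[y],0), "axis",np.median(W[y],0)[:2]-8.9*np.array([.8,.6]))
q,dd,_,_=grab("side"); b=cv2.resize(q[100:200,200:300,::-1],(500,500),interpolation=2); cv2.imwrite("pics/s9.png",b)
E
```

```text
[534.83669858 179.05411568 108.7914926 ] [ 1.79887343e+02 -9.28498477e-02 -1.43138148e+02] [-1.06884385  0.99298528 -1.40600499] [ 0.18124105 -0.88513328  1.55840737  0.09007511  0.00205795  0.0226171 ]
yellow 635 [539.36058318 182.23756542 142.36648475] axis [532.24058318 176.89756542]
```

View pics/s9.png

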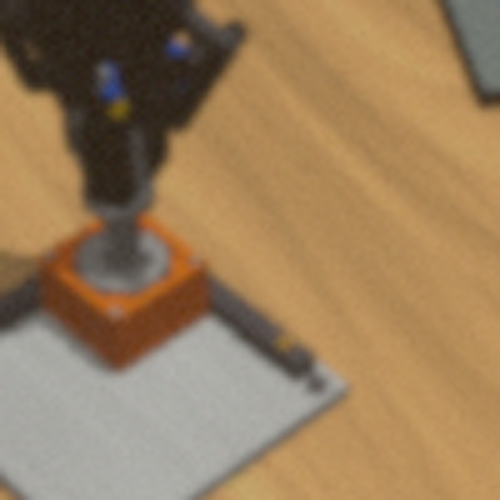

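The side view shows the nose right over the hub. Descending.

>>> drive_tool:
  targets: [0.0017,-0.001,0.015,0,-1,0.0017,-0.001,0.028,0,-1,0.0017,-0.001,0.036,0,-1,0.0017,-0.001,0.044,0,-1,0.0017,-0.001,0.05,0,-1,0.0017,-0.001,0.055,0,-1,0.0017,-0.001,0.055,0,-1]

```text
clock: 21.57
position: [534.4, 178.8, 86.4]
tcp_rot: [179.9, -0.1, -143.1]
ft_force: [0.4, -0.9, -2.3]
opening: 23.1
grasp_force: 80.0
```

>>> drive_tool:
  targets: [0,0,0.005,0,-1,0,0,0.01,0,-1,0,0,0.015,0,-1,0,0,0.018,0,-1,0,0,0.018,0,-1]

```text
clock: 21.98
position: [534.5, 178.8, 79.4]
tcp_rot: [179.9, -0.1, -143.1]
ft_force: [0.5, -0.3, -2.9]
opening: 23.0
grasp_force: 80.0
```

>>> drive_tool:
  targets: [0,0,0.006,0,-1,0,0,0.012,0,-1,0,0,0.018,0,-1,0,0,0.022,0,-1,0,0,0.022,0,-1]

```text
clock: 22.4
position: [534.3, 178.7, 70.4]
tcp_rot: [179.9, -0.1, -143.1]
ft_force: [0.3, 0.1, -2.0]
opening: 22.8
grasp_force: 80.0
```

>>> drive_tool:
  targets: [0,0,0.005,0,-1,0,0,0.01,0,-1,0,0,0.014,0,-1,0,0,0.017,0,-1,0,0,0.017,0,-1]

```text
clock: 22.82
position: [535.2, 179.0, 67.7]
tcp_rot: [180.0, 0.1, -143.1]
ft_force: [-6.5, -2.3, 17.5]
opening: 22.9
grasp_force: 82.8
```

>>> drive_tool:
  targets: [0,0,0.004,0,-1,0,0,0.007,0,-1,0,0,0.007,0,-1,0,0,0.007,0,-1,0,0,0.007,0,-1]

```text
clock: 23.23
position: [535.3, 179.1, 67.6]
tcp_rot: [180.0, 0.2, -143.1]
ft_force: [-11.8, -3.3, 31.2]
opening: 23.2
grasp_force: 85.0
```

```bash
python3 - <<'E'
from h import *
s=env.sense();print(s["position"],s["ft_force"],s["moment"])
p,d,W,s=grab("wrist"); z=W[...,2]
hsv=cv2.cvtColor(p,cv2.COLOR_RGB2HSV)
y=(hsv[...,0]>20)&(hsv[...,0]<35)&(hsv[...,1]>150)&(hsv[...,2]>100)&(d<200)
print("yellow",np.median(W[y],0),"home top z 101")
p,d,W,s=grab("wrist"); z=W[...,2]; v,u=np.mgrid[0:384,0:512]
o=(hsv[...,0]>5)&(hsv[...,0]<18)&(hsv[...,1]>200)&(abs(z-50)<4)&(np.hypot(W[...,0]-532,W[...,1]-176)<60)
rect(W,o,"orange top"); rect(W,(z>6)&(z<26)&(d>50),"plate"); rect(W,(z>17)&(z<27)&(d>50),"rail")
cv2.imwrite("pics/w10.png",p[...,::-1])
E
```

```text
[535.29312224 179.1098868   67.56760695] [-11.79932444  -3.29224096  31.2304529 ] [-0.90563745  2.73215498  0.03100341]
yellow [539.93159632 182.38186456 101.1703711 ] home top z 101
orange top [513.7 176.9] [27.8 55.8] 11.5 2271 49.4
plate [505.7 137.6] [169.1 171.2] 11.6 62600 9.8
rail [473.8 192.7] [86.  93.7] 74.7 4109 21.7
```

View pics/w10.png

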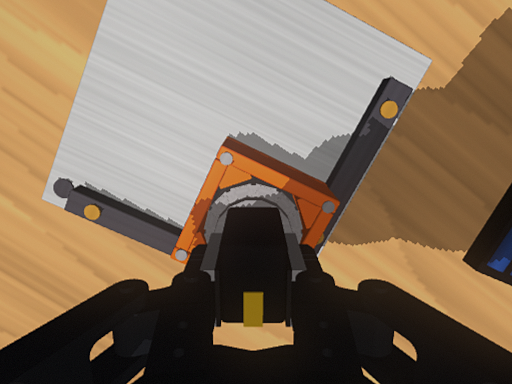

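The head top is at z 101.2 mm, against 101 when fully home. The housing sits against both rails and the press is 31 N.

```bash
python3 -c "
from plant import env
print(env.finish_job())"
```

```text
the job is handed in; nothing more can be done
None
```

The job is handed in at about 23 s: the housing sits against both stops and the keyed shaft is fully home in the hub, still gripped and pressed down with about 31 N; the key was lined up by camera and dropped straight into the keyway, so no turning under pressure was needed.

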